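# Clip a seven-day blister strip onto the check board

### The job

Clip the seven-day blister strip onto the check board for the pharmacist's final check. Hold the clip's lever down with one fingertip and, while it is down, push the strip with the other fingertip under the open jaw, flat margin first and about centred, until it is fully home and square against the stop; then let the lever come up so that the clip grips the strip, and move clear. Only push and press: the strip stays lying on the board and is never picked up, and the things round about are left where they are.

Things in the scene. Friction and masses are not known exactly. Their poses are not given: they have to be found in the camera images.
- board: Brown hardboard check board 200 (x) x 160 (y) mm on rubber feet, fixed to the ledge, steel spring clip across its far (+x) end. Origin: centre of its underside, at ledge height; x runs along the board to the clip, y left, z up. Board top z = 12 mm. Clip hinge axis along y at x = +88, z = 20 mm. The clip's lever sticks out past the board's end (x = +100).
- clip (a joint): Spring clip's hinge (rad): 0 = jaw shut on the bare board, grows as the lever goes down and the jaw rises, limit 0.8; about 0.24 with the jaw resting on the strip's margin. The spring always closes it: 0.07 N m at 0, 0.18 N m at 0.6. From 0.4 up the strip passes freely beneath.
- jaw_lip (a point): Foot of the jaw's lip at mid-width, moving with the clip. The lip is a straight upright steel edge 2.4 mm thick, 100 mm wide (board y -50 to +50). Shut, it stands on the board, front face at board x = +72.8; open, it is 8 to 11 mm clear of the board and its front reaches back to x = +70.5 at most.
- lever_pad (a point): Mid-width of the lever's upper face, 30 mm from the hinge axis. Lever: flat plate 64 mm wide (y), reaching 47 mm from the axis towards board +x; at rest it rises outward at 0.45 rad, its end 29 mm above the board top. Press it anywhere 14 to 45 mm from the axis (6 to 15 N) until the fingertip is 5 to 7 mm above board-top level: clip is then 0.5 to 0.75. A fingertip may slide along it.
- strip: Loose white blister strip 40 (x) x 130 (y) x 3.5 mm, seven clear wells (20 x 15 mm, tops 12.5 mm above the underside) in a row along its near edge, their near faces 2 mm in from that edge; the far 18 mm is a flat margin. Origin: centre of underside; x from wells to margin. Starts on the board, margin towards the clip, edge about 9 to 23 mm short of the lip, slightly askew. 35 to 70 g.
- strip_edge (a point): Middle of the strip's far long edge (edge of the flat margin), on the underside: strip x = +20 mm.
- stop_line (a point): Middle of the stop's front face, at board-top level (board x = +84, z = 12 mm); axes as the board's. The stop is the upturned front edge of the clip's base, behind the lip, 5 mm high and 104 mm wide. Home, the strip's far edge is here, 11 mm past the lip's front face, and its near edge is at board x = +44.
- bottle_blue: Bystander: white bottle with blue cap, 62 mm across, 105 mm tall, standing right of the board. Origin: centre of its underside.
- amber_vial: Bystander: orange vial with white cap, 44 mm across, 66 mm tall, right of the board. Origin: centre of its underside.
- note_block: Bystander: yellow block of notes 74 x 74 x 16 mm, left of the board. Origin: centre of its underside.
- pen: Bystander: pen 148 mm long, 12 mm high, lying across the near end of the board. Origin: centre of its underside.

How it is judged:
By the outcome, as a careful person would: the job done as asked, in the order asked, and still so for the second after the job is handed in, with the robot touching nothing.
It also fails if it takes over 42 s, if anything falls off the work surface, if the arm or the gripper's body presses on something with over 40 N, if the wrist force passes 120 N, or if a joint passes its speed limit or range.

### The arm

A 6-joint arm with a two-finger parallel gripper is mounted at the origin on a cart in front of the work surface, level with it; the furniture and walls round the work are solid. World frame = base frame: x ahead of the robot, y to its left, z up, the work surface at z = 0. Lengths are in m, angles in rad, forces in N, time in s.
With the tool pointing down it reaches from about 0.35 to 0.975 m from the base axis. Payload 7.1 kg.
Tool frame: the origin (TCP) lies midway between the tips of the shut fingers; the grasp point (between the pads) lies 19 mm behind it; z points along the fingers, y is the line along which they close (so a half turn about z gives the same grasp; the last joint's range is limited). The gripper opens to 88 mm and grips with 3 to 60 N. Pads are 20 mm wide; open, the fingers measure 115 mm over their backs; the gripper's body (75 mm by 178 mm) begins 61 mm behind the grasp point.
Start: joints at [1.318, 0.423, 1.63, -0, 1.089, -0.019], TCP at [0.145, 0.608, 0.223] pointing down, gripper open.
Joint ranges: [-3, 3], [-0.9, 2.11], [0.09, 2.58], [-1.31, 4.45], [0.11, 2.69], [-2.54, 2.54]. Speed limits (rad/s): [2.39, 2.39, 3.01, 3.14, 3.14, 3.14].

### API

Orientations are given as a unit quaternion [w, x, y, z].
In Python, from station import manip, kin, viewer, nets gives the robot as it stands. Calls block until the motion is done:
- manip.move_pose(position, orientation): joint-space move of the TCP to a pose.
- manip.movel(position, frame=None, v=0.15, until_force=None): straight line of the TCP; frame=None keeps the orientation; v is the mean speed in m/s. With until_force (N) it stops when the force on the tool has changed by that much, and returns True; else False.
- manip.movej(angles): joint-space move.
- manip.command_gripper(opening): opening from 0.0 (shut) to 1.0 (fully open); the grip force is fixed at half the most; returns when the fingers have stopped.
- manip.wait(seconds).
- kin.inverse_kinematics(position, orientation): joint angles nearest the present ones, or None.
- viewer.read_camera(name): name is "scene" or "top" or "wrist"; returns the picture (480x640x3 uint8, red, green, blue); there is no depth.
- viewer.camera_info(name): a dict with "intrinsics" (3x3 intrinsics, pixels), "dist" ([k1, k2, p1, p2, k3] as OpenCV has them; the pictures are not rectified), "T" (4x4, takes a point from camera to world coordinates); the wrist camera has in their place "tool_from_camera" (4x4, takes a point from camera to tool coordinates, whose origin is the TCP and whose axes are the flange's). Camera axes: x right, y up, looking along -z (the intrinsics and any distortion apply to the point x, -y, -z); pixel columns grow to the right and rows downward; lengths in m; the calibration is good to about 2 mm. A picture is of the moment at which its call begins: read the wrist's pose just before it. camera_info takes no time and is no camera call.
A pose or a line that the arm cannot do raises manip.MotionError and nothing moves.
- manip.job_done(): hands the job in; it is judged then, once.
Trained networks look in the newest picture that a camera, given by its name, has taken for a name from the list of things; names that differ only in an ending like _2 or _b are one class to them, and where a whole thing is asked for, a point or a joint stands for the part that bears it (a point fixed in the world has none). Each returns a list of dicts, best first, with "conf" (0 to 1); they miss things now and then, are a little off and sometimes report something else, mostly with a low value. They report only what shows in the picture. A call takes as long as a camera call.
- nets.recognise(camera, query): "bbox" ([centre column, centre row, width, height] in pixels, round what is visible of it).
Readings, each from a call of its own:
- manip.get_time(): time.
- manip.get_joint_pos(): joint angles.
- manip.get_qvel(): joint speeds.
- manip.get_effort(): joint torques, N m.
- manip.get_tcp_pos(): TCP position.
- manip.get_ee_rot(): TCP orientation.
- manip.get_ft_force(): force on the tool from outside, world axes, zero at the start.
- manip.get_ft_torque(): the same for the moment, N m.
- manip.get_grip_width(): opening from 0.0 (shut) to 1.0 (fully open).
- manip.get_finger_force(): force on a finger pad.
Only numpy, scipy, OpenCV 4.12 (cv2) and the standard library are available. Lean on these libraries where they do the work, as an engineer would, in place of code of your own. Each camera call takes 0.05 s, during which the arm holds its last target. There are 200 camera calls.

## Working session

There is one attempt and no reset: what is moved stays moved. The work goes in short steps, each a Python script; the robot and the scene stay as the last script left them, time stands still between calls to the robot, and variables do not carry over. Pictures are saved under pics/ and viewed, at most 10 in all, crops included, and the job is handed in when it is done.

```bash
ls; mkdir -p pics; cat > h.py <<'E'
import numpy as np, cv2
from station import manip, kin, viewer, nets
def ray(cam,px):
    i=viewer.camera_info(cam); K=np.array(i["intrinsics"],float); d=np.array(i["dist"],float)
    u=cv2.undistortPoints(np.array(px,float).reshape(-1,1,2),K,d).reshape(-1,2)
    T=np.array(i["T"]) 
    D=np.c_[u[:,0],-u[:,1],-np.ones(len(u))]@T[:3,:3].T
    return T[:3,3],D
def at_z(cam,px,z):
    o,D=ray(cam,px); return o+D*((z-o[2])/D[:,2])[:,None]
def proj(cam,P):
    i=viewer.camera_info(cam); K=np.array(i["intrinsics"],float); d=np.array(i["dist"],float); T=np.array(i["T"])
    p=(np.atleast_2d(P)-T[:3,3])@T[:3,:3]; p=p*[1,-1,-1]
    return cv2.projectPoints(p,np.zeros(3),np.zeros(3),K,d)[0].reshape(-1,2)
def save(cam,name):
    im=viewer.read_camera(cam); cv2.imwrite(f"pics/{name}.png",cv2.cvtColor(im,cv2.COLOR_RGB2BGR)); return im
E
python3 - <<'E'
from h import *
np.set_printoptions(precision=3,suppress=True)
for c in("top","scene"):
    save(c,c+"0"); i=viewer.camera_info(c); print(c,i["T"],i["intrinsics"])
    for q in("board","clip","strip","lever_pad","jaw_lip","bottle_blue","amber_vial","note_block","pen"):
        for r in nets.recognise(c,q)[:2]:
            b=np.array(r["bbox"]); print(q,round(r["conf"],2),b.round(1),at_z(c,b[:2],.012)[0])
print(manip.get_time(),manip.get_ee_rot(),viewer.camera_info("wrist"))
E
```

```text
pics
station.py
top [[-0.019  0.995 -0.096  0.448]
 [-1.    -0.02  -0.012 -0.097]
 [-0.014  0.096  0.995  1.04 ]
 [ 0.     0.     0.     1.   ]] [[547.663   0.    313.453]
 [  0.    547.663 240.589]
 [  0.      0.      1.   ]]
board 0.63 [335.8 257.9 111.  133. ] [ 0.514 -0.126  0.012]
clip 0.73 [326.  207.8  50.   39.5] [ 0.61  -0.11   0.012]
strip 0.67 [329.9 246.6  69.   32.1] [ 0.536 -0.116  0.012]
lever_pad 0.82 [321.6 211.1  51.2  43.9] [ 0.604 -0.101  0.012]
jaw_lip 0.87 [322.8 211.6  52.1  44.8] [ 0.602 -0.104  0.012]
bottle_blue 0.94 [415.8 248.4  36.8  36.4] [ 0.529 -0.278  0.012]
amber_vial 0.91 [396.1 195.6  26.4  26.7] [ 0.63  -0.244  0.012]
note_block 0.62 [330.4 246.8  70.1  32.3] [ 0.535 -0.116  0.012]
note_block 0.6 [270.1 311.1  47.1  48. ] [ 0.417 -0.001  0.012]
pen 0.8 [347.2 303.7  71.   22. ] [ 0.428 -0.146  0.012]
pen 0.53 [325.2 210.7  47.   42.4] [ 0.604 -0.108  0.012]
scene [[ 0.577  0.43  -0.695 -0.027]
 [-0.817  0.324 -0.477 -0.492]
 [ 0.02   0.843  0.538  0.504]
 [ 0.     0.     0.     1.   ]] [[448.388   0.    314.957]
 [  0.    448.388 242.142]
 [  0.  
[... 402 characters left out ...]
[392.6 286.1  41.9  74.3] [ 0.572 -0.25   0.012]
bottle_blue 0.67 [316.  271.8  67.2  28. ] [ 0.525 -0.116  0.012]
amber_vial 0.75 [402.6 250.3  23.9  15.4] [ 0.688 -0.213  0.012]
note_block 0.65 [228.6 278.6  54.9  39.9] [ 0.415 -0.003  0.012]
pen 0.95 [296.6 302.   78.9  29. ] [ 0.436 -0.139  0.012]
1.0 [0.    0.117 0.993 0.   ] {'intrinsics': array([[371.443,   0.   , 314.465],
       [  0.   , 371.443, 242.634],
       [  0.   ,   0.   ,   1.   ]]), 'dist': array([-0.002,  0.   ,  0.   ,  0.   ,  0.   ]), 'tool_from_camera': array([[ 0.   ,  0.97 ,  0.242,  0.065],
       [ 1.   , -0.   , -0.001, -0.001],
       [-0.001,  0.242, -0.97 , -0.162],
       [ 0.   ,  0.   ,  0.   ,  1.   ]])}
```

```bash
python3 - <<'E'
from h import *
np.set_printoptions(precision=4,suppress=True)
im=cv2.imread("pics/top0.png")[170:340,230:450]; cv2.imwrite("pics/top0c.png",cv2.resize(im,None,fx=3.5,fy=3.5,interpolation=cv2.INTER_CUBIC))
q=[0,.70711,.70711,0]
manip.move_pose([.53,-.03,.16],q)
p=manip.get_tcp_pos(); r=manip.get_ee_rot(); save("wrist","w0")
print(p,r,manip.get_joint_pos(),manip.get_time())
np.savez("w0.npz",p=p,r=r)
for n in("strip","clip","board"): print(n,[(round(x["conf"],2),np.round(x["bbox"],1)) for x in nets.recognise("wrist",n)[:2]])
E
```

```text
[ 0.5301 -0.0293  0.1601] [0.     0.7067 0.7075 0.0001] [-0.0777  0.3722  1.8849  0.0001  0.8843 -0.079 ] 3.6917
strip [(0.93, array([312.9, 318.1,  60.1, 140.3]))]
clip [(0.97, array([395.8, 298. ,  79.3,  76.7]))]
board [(0.74, array([288.4, 323.4, 265.9, 201.7])), (0.18, array([314.2, 316.8,  55.4, 137.9]))]
```

View pics/top0c.png

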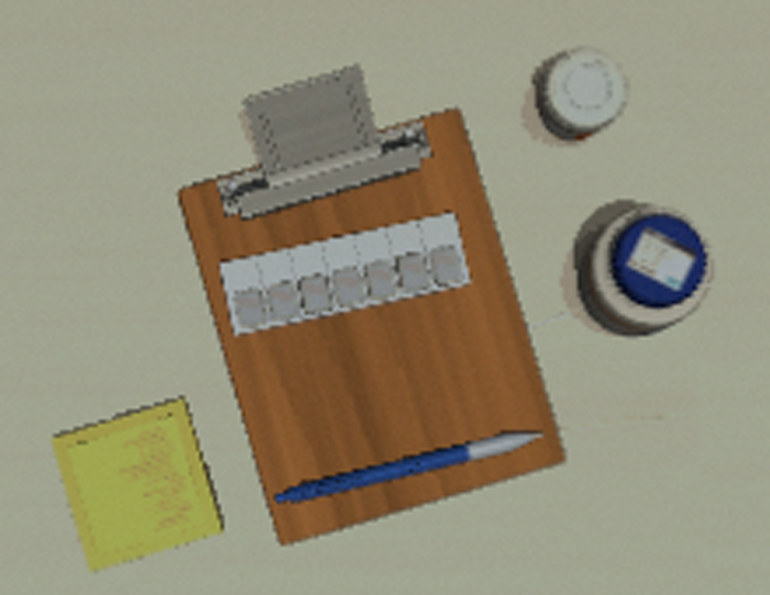

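View pics/w0.png

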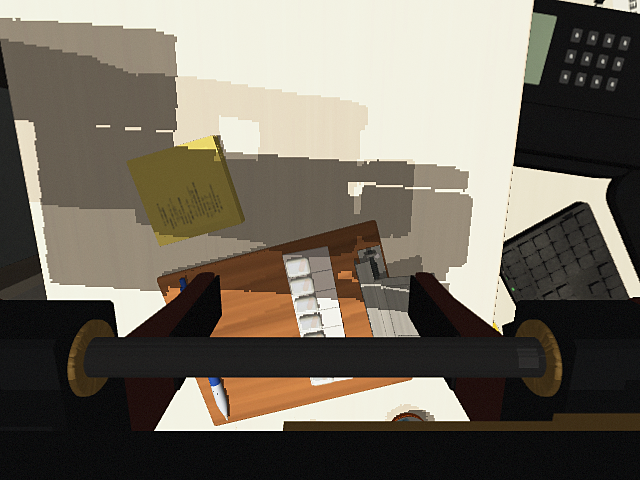

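```bash
cat >> h.py <<'E'
from scipy.spatial.transform import Rotation as Ro
def quat(psi,tilt=0):
    y=np.array([np.cos(psi),np.sin(psi),0]); z=np.array([0,0,-1.]); x=np.cross(y,z)
    R=Ro.from_matrix(np.c_[x,y,z]); q=R.as_quat(); return [q[3],q[0],q[1],q[2]]
def wT(f):
    d=np.load(f); r=d["r"]; T=np.eye(4); T[:3,:3]=Ro.from_quat([r[1],r[2],r[3],r[0]]).as_matrix(); T[:3,3]=d["p"]
    return T@np.array(viewer.camera_info("wrist")["tool_from_camera"])
def w_at_z(f,px,z):
    i=viewer.camera_info("wrist"); T=wT(f)
    u=cv2.undistortPoints(np.array(px,float).reshape(-1,1,2),np.array(i["intrinsics"],float),np.array(i["dist"],float)).reshape(-1,2)
    D=np.c_[u[:,0],-u[:,1],-np.ones(len(u))]@T[:3,:3].T; o=T[:3,3]
    return o+D*((z-o[2])/D[:,2])[:,None]
def wshot(n):
    p=manip.get_tcp_pos(); r=manip.get_ee_rot(); im=save("wrist",n); np.savez(n+".npz",p=p,r=r); return im
E
python3 - <<'E'
from h import *
np.set_printoptions(precision=4,suppress=True)
# rough board corners from the top crop (z=.012)
c=np.array([[180,188],[460,110],[565,462],[280,545]])/3.5+[230,170]
C=at_z("top",c,.012); print(C, [np.linalg.norm(C[i]-C[i-1]) for i in range(4)])
ax=(C[0]+C[1]-C[2]-C[3])/2; psi=np.arctan2(ax[1],ax[0]); cen=C.mean(0); print(cen,psi)
x=np.array([-np.sin(psi),np.cos(psi),0]);y=np.array([np.cos(psi),np.sin(psi),0])
t=cen+.03*y-.068*x; t[2]=.13
manip.move_pose(t,quat(psi)); manip.wait(.3)
wshot("w1"); print(manip.get_tcp_pos(),manip.get_time())
E
```

```text
[[ 0.581  -0.0248  0.012 ]
 [ 0.6205 -0.1773  0.012 ]
 [ 0.4294 -0.2284  0.012 ]
 [ 0.3885 -0.0753  0.012 ]] [np.float64(0.1990319696027248), np.float64(0.15757139165493955), np.float64(0.19780506679635476), np.float64(0.15838118387813452)]
[ 0.5049 -0.1265  0.012 ] 0.2587825992959613
[ 0.5515 -0.1836  0.1303] 4.875
```

View pics/w1.png

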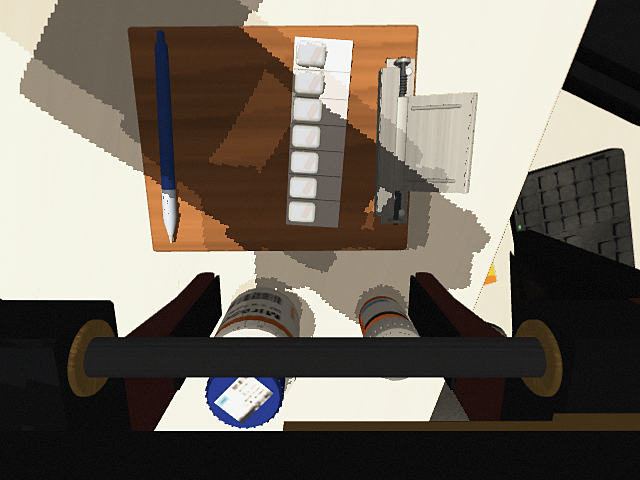

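The wrist view shows the board with corners near (129,27), (417,26), (415,250), (154,250). The strip's corners are near (295,37), (354,40), (338,227), (286,224), and the lever spans columns 410–476. I'll enlarge the strip and clip area to refine these.

```bash
python3 - <<'E'
from h import *
im=cv2.imread("pics/w1.png")[20:240,270:490]; im=cv2.convertScaleAbs(im,alpha=1.0,beta=0)
im=(255*(im/255.)**.6).astype(np.uint8)
cv2.imwrite("pics/w1c.png",cv2.resize(im[:, :],(600,600),interpolation=cv2.INTER_CUBIC))
np.set_printoptions(precision=4,suppress=True)
B=w_at_z("w1.npz",[[129,27],[417,26],[415,250],[154,250]],.012)
print(B[:,:2],[np.linalg.norm(B[i]-B[i-1]) for i in range(4)],B.mean(0))
ax=(B[1]+B[2]-B[0]-B[3]);print(np.arctan2(ax[1],ax[0]))
S=w_at_z("w1.npz",[[295,37],[354,40],[338,227],[286,224]],.0155)
print(S[:,:2],[np.linalg.norm(S[i]-S[i-1]) for i in range(4)])
E
```

```text
[[ 0.3929 -0.0749]
 [ 0.5817 -0.0239]
 [ 0.6308 -0.1738]
 [ 0.434  -0.2262]] [np.float64(0.15675097986470535), np.float64(0.1955327289929419), np.float64(0.1577477779514931), np.float64(0.20364379406685407)] [ 0.5099 -0.1247  0.012 ]
0.26180688978764294
[[ 0.5037 -0.0527]
 [ 0.5427 -0.0442]
 [ 0.5673 -0.171 ]
 [ 0.5286 -0.1789]] [np.float64(0.12862423229675954), np.float64(0.03988466241957046), np.float64(0.12916426808646297), np.float64(0.039479581453240035)]
```

View pics/w1c.png

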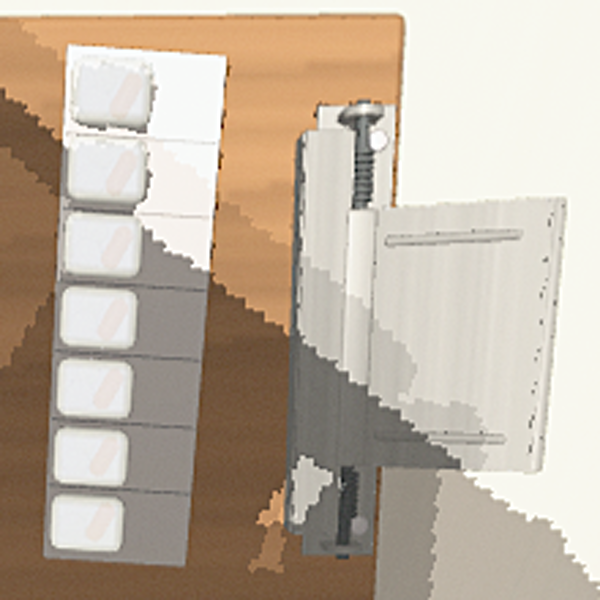

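```bash
python3 - <<'E'
from h import *
im=cv2.imread("pics/w1.png"); hsv=cv2.cvtColor(im,cv2.COLOR_BGR2HSV)
m=((hsv[...,1]>95)&(hsv[...,0]<25)).astype(np.uint8)
for r in (28,32,40,50,226,230,235,240,245,248): 
    x=np.where(m[r,100:440])[0]+100; print(r,x.min(),x.max())
for c in (140,170,200,240,300,350,380,395,403,410):
    y=np.where(m[:265,c])[0]; print("c",c,y.min() if len(y) else None,y.max() if len(y) else None)
E
```

```text
28 128 417
32 128 417
40 129 417
50 130 416
226 150 407
230 151 407
235 151 407
240 152 406
245 153 406
248 153 405
c 140 27 141
c 170 27 251
c 200 26 250
c 240 26 250
c 300 26 250
c 350 26 250
c 380 25 249
c 395 25 249
c 403 25 249
c 410 25 57
```

```bash
cat > est.py <<'E'
from h import *
np.set_printoptions(precision=4,suppress=True)
i=viewer.camera_info("wrist"); K=np.array(i["intrinsics"],float); d=np.array(i["dist"],float)
O=np.array([[-100,80,12],[100,80,12],[100,-80,12],[-100,-80,12],[130.3,32,41],[130.3,-32,41]],float)/1000
px=np.array([[127.5,26.5],[417.8,25],[405.5,249.5],[153.8,251],[477.5,93.3],[468,193]])
for n in (4,6):
    ok,rv,tv=cv2.solvePnP(O[:n],px[:n],K,d); 
    print(n,(cv2.projectPoints(O,rv,tv,K,d)[0].reshape(-1,2)-px).round(1).tolist())
    F=np.diag([1,-1,-1,1.]); M=np.eye(4); M[:3,:3]=cv2.Rodrigues(rv)[0]; M[:3,3]=tv.ravel()
    W=wT("w1.npz")@F@M; print(W)
B=w_at_z("w1.npz",px[:4],.012); cen=B.mean(0); ax=B[1]+B[2]-B[0]-B[3]
print("plane:",cen,np.arctan2(ax[1],ax[0]),[np.linalg.norm(B[i]-B[i-1]).round(4) for i in range(4)])
# strip in board frame via homography of board top
s=np.array([[294.5,36.3],[353,40.3],[338,227],[286,224.5]])
for nm,WW in (("pnp",W),):
    T=np.linalg.inv(WW)@wT("w1.npz")
    u=cv2.undistortPoints(s.reshape(-1,1,2),K,d).reshape(-1,2); D=np.c_[u[:,0],-u[:,1],-np.ones(4)]@T[:3,:3].T; o=T[:3,3]
    S=o+D*((.0155-o[2])/D[:,2])[:,None]; print("strip in board",S*1000, [np.linalg.norm(S[i]-S[i-1]).round(4) for i in range(4)])
    print("centre",S.mean(0)*1000,"yaw",np.arctan2(S[0,0]-S[3,0],S[3,1]-S[0,1]),np.arctan2(S[1,0]-S[2,0],S[2,1]-S[1,1]))
E
python3 est.py
```

```text
4 [[-0.1, 0.3], [0.3, 0.0], [-0.0, -0.3], [-0.2, -0.1], [-4.8, -0.1], [-4.5, -0.3]]
[[ 0.9647 -0.2632  0.0028  0.5075]
 [ 0.2632  0.9647 -0.0055 -0.1252]
 [-0.0012  0.006   1.     -0.0044]
 [ 0.      0.      0.      1.    ]]
6 [[0.1, -0.4], [2.4, -0.4], [1.9, 0.4], [-0.1, 0.9], [-2.1, -0.3], [-1.8, -0.0]]
[[ 0.9647 -0.2634  0.006   0.5085]
 [ 0.2634  0.9647 -0.0015 -0.1251]
 [-0.0054  0.003   1.     -0.0025]
 [ 0.      0.      0.      1.    ]]
plane: [ 0.5079 -0.1251  0.012 ] 0.26569380179210245 [np.float64(0.1579), np.float64(0.197), np.float64(0.1577), np.float64(0.1964)]
strip in board [[ 13.9101  72.1744  15.5   ]
 [ 53.7582  69.5339  15.5   ]
 [ 44.7146 -60.3632  15.5   ]
 [  4.9085 -58.1077  15.5   ]] [np.float64(0.1306), np.float64(0.0399), np.float64(0.1302), np.float64(0.0399)]
centre [29.3229  5.8093 15.5   ] yaw 3.072609006177786 3.0720835649778016
```

```bash
cat >> h.py <<'E'
PSI=.2665; C0=np.array([.5077,-.1252]); 
def bw(x,y,z):  # board mm -> world m (z world mm)
    c,s=np.cos(PSI),np.sin(PSI); return [C0[0]+(c*x-s*y)/1e3, C0[1]+(s*x+c*y)/1e3, z/1e3]
def wb(p):
    c,s=np.cos(PSI),np.sin(PSI); d=(np.array(p[:2])-C0)*1e3; return np.array([c*d[0]+s*d[1],-s*d[0]+c*d[1],p[2]*1e3])
E
python3 - <<'E'
from h import *
np.set_printoptions(precision=3,suppress=True)
qa=quat(PSI); qb=quat(PSI-np.pi/2)
for p,q in ((bw(78,88,14),qa),(bw(-12,0,14),qb),(bw(16,0,14),qb),(bw(63,0,18),qa)): print(kin.inverse_kinematics(p,q))
T0=manip.get_time()
manip.move_pose(bw(78,89,50),qa)
manip.movel(bw(78,89,14),v=.1)
print(wb(manip.get_tcp_pos()),manip.get_ft_force())
manip.movel(bw(78,75.9,14),v=.03)
print(wb(manip.get_tcp_pos()),manip.get_ft_force(),manip.get_time()-T0)
manip.movel(bw(78,81,14),v=.1)
manip.movel(bw(78,82,60),v=.15)
manip.move_pose(bw(-14,0,50),qb)
print(manip.get_time()-T0)
wshot("w2")
E
```

```text
[-0.057  0.646  1.87  -0.     0.626 -0.323]
[-0.276  0.605  1.976 -0.     0.56   1.028]
[-0.249  0.626  1.922 -0.     0.594  1.055]
[-0.209  0.656  1.828 -0.     0.658 -0.476]
[77.836 88.358 13.973] [ 1.101  0.261 -0.481]
[78.022 75.699 14.082] [-0.777 -0.025 -0.083] 1.8582999999999998
3.8000000000000007
```

View pics/w2.png

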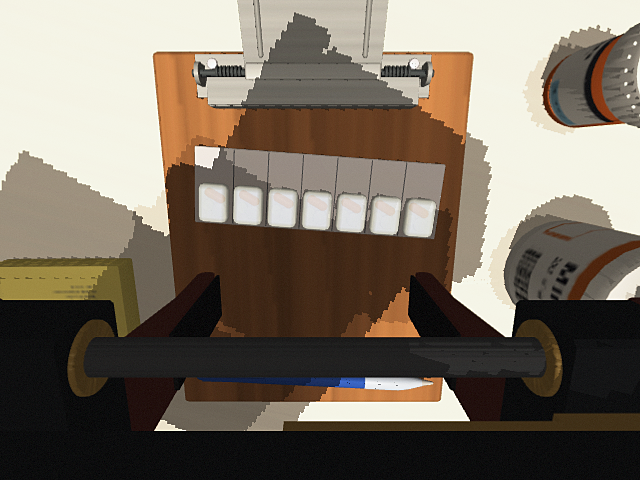

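```bash
cat >> h.py <<'E'
def strip_fit(f,s):
    S=np.array([wb(p) for p in w_at_z(f,s,.0155)])  # far+y, far-y, near-y, near+y
    c=S.mean(0); print("corners",S[:,:2].round(1).tolist(),"sizes",[np.linalg.norm(S[i]-S[i-1]).round(1) for i in range(4)])
    print("centre",c[:2].round(1),"yaw",np.arctan2(-(S[0]-S[1])[0],(S[0]-S[1])[1]).round(3),np.arctan2(-(S[3]-S[2])[0],(S[3]-S[2])[1]).round(3))
E
python3 - <<'E'
from h import *
im=cv2.imread("pics/w2.png"); hsv=cv2.cvtColor(im,cv2.COLOR_BGR2HSV)
m=((hsv[...,1]>95)&(hsv[...,0]<25))
L=[];R=[]
for r in (70,100,130,140,245,255,265):
    x=np.where(m[r,100:500])[0]+100; L.append((x.min(),r)); R.append((x.max()+1,r))
wl=[wb(p) for p in w_at_z("w2.npz",L,.012)]; wr=[wb(p) for p in w_at_z("w2.npz",R,.012)]
print(np.round(wl,1)[:,:2].tolist(),np.round(wr,1)[:,:2].tolist())
y=np.where(m[:120,170:195].mean(1)>.5)[0].min(); print("far edge",y,wb(w_at_z("w2.npz",[[182,y]],.012)[0]))
strip_fit("w2.npz",[[195,146.5],[445,163.5],[435,239],[194,222]])
strip_fit("w1.npz",[[353,40.3],[338,227],[286,224.5],[294.5,36.3]])
print("lip ends",[wb(p) for p in w_at_z("w2.npz",[[208,106],[419,108]],.014)])
E
```

```text
[[90.3, 78.8], [76.3, 78.7], [61.8, 78.6], [56.9, 78.5], [0.9, 78.5], [-4.9, 78.4], [-10.8, 119.4]] [[90.6, -78.8], [76.6, -79.2], [62.1, -79.1], [57.1, -79.1], [1.1, -79.2], [-4.6, -79.1], [-10.4, -79.1]]
far edge 52 [98.50093271 64.19982275 12.        ]
corners [[53.6, 60.1], [45.3, -68.1], [5.3, -66.1], [14.5, 63.6]] sizes [np.float64(39.3), np.float64(128.4), np.float64(40.0), np.float64(130.0)]
centre [29.7 -2.6] yaw -0.065 -0.07
corners [[55.0, 70.4], [46.0, -58.3], [6.6, -56.1], [15.5, 73.1]] sizes [np.float64(39.6), np.float64(128.9), np.float64(39.5), np.float64(129.4)]
centre [30.8  7.3] yaw -0.07 -0.069
lip ends [array([73.27503659, 52.57183143, 14.        ]), array([ 72.48581733, -53.2206369 ,  14.        ])]
```

```bash
python3 - <<'E'
from h import *
np.set_printoptions(precision=3,suppress=True)
qa=quat(PSI); T0=manip.get_time()
manip.movel(bw(-14,0,14),v=.1)
print(wb(manip.get_tcp_pos()),manip.get_ft_force())
manip.movel(bw(1,0,14),v=.05)
manip.movel(bw(13,2.2,14),v=.04)
print(wb(manip.get_tcp_pos()),manip.get_ft_force())
manip.movel(bw(8,2.2,14),v=.1)
manip.movel(bw(-14,0,50),v=.15)
print(manip.get_time()-T0,manip.get_time())
wshot("w3")
E
```

```text
[-14.102   0.243  13.518] [-0.839  0.121 -0.843]
[13.261  2.26  14.01 ] [ 1.233 -0.059  0.671]
2.0999999999999996 10.825
```

View pics/w3.png

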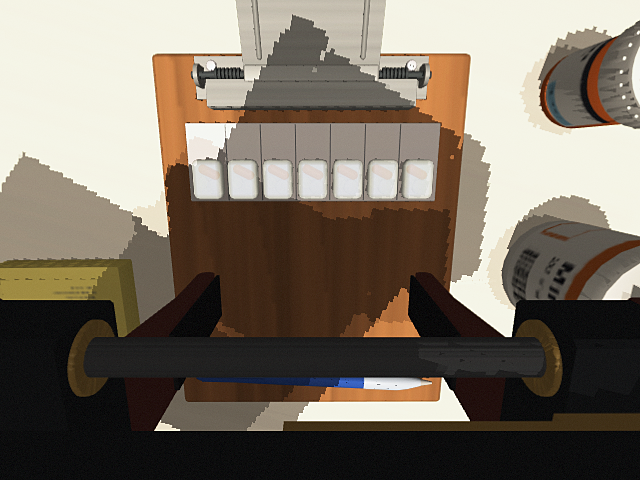

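```bash
python3 - <<'E'
from h import *
strip_fit("w3.npz",[[186,123],[439.5,123.5],[436,201.5],[191,201]])
im=cv2.imread("pics/w3.png"); hsv=cv2.cvtColor(im,cv2.COLOR_BGR2HSV)
m=((hsv[...,1]>95)&(hsv[...,0]<25)); 
for r in (118,205,240):
    x=np.where(m[r,140:500])[0]+140; a=[wb(p) for p in w_at_z("w3.npz",[(x.min(),r),(x.max()+1,r)],.012)]; print(np.round(a,1))
print([wb(p).round(1) for p in w_at_z("w3.npz",[[208,107],[419,108]],.013)], [wb(p).round(1) for p in w_at_z("w3.npz",[[236,0],[386,0]],.045)])
E
```

```text
corners [[65.8, 63.3], [65.5, -64.7], [26.0, -66.0], [26.3, 63.9]] sizes [np.float64(39.5), np.float64(128.0), np.float64(39.5), np.float64(129.9)]
centre [45.9 -0.9] yaw -0.002 -0.003
[[ 68.5  78.6  12. ]
 [ 68.4 -78.7  12. ]]
[[ 23.7  78.8  12. ]
 [ 23.6 -79.2  12. ]]
[[  4.3  78.4  12. ]
 [  4.2 -78.8  12. ]]
[array([73.7, 52.4, 13. ]), array([ 73.2, -54.5,  13. ])] [array([110.5,  29.8,  45. ]), array([110.5, -30.1,  45. ])]
```

```bash
python3 - <<'E'
from h import *
np.set_printoptions(precision=2,suppress=True)
qa=quat(PSI); T0=manip.get_time()
manip.command_gripper(.92); print(manip.get_grip_width(),manip.get_time()-T0)
manip.move_pose(bw(64,0,60),qa); print(wb(manip.get_tcp_pos()),manip.get_ft_force())
for z in (40,30,18):
    manip.movel(bw(64,0,z),v=.06); print(wb(manip.get_tcp_pos()),manip.get_ft_force(),manip.get_ft_torque())
print(manip.get_grip_width(),manip.get_time())
save("scene","s1"); im=cv2.imread("pics/s1.png")[180:340,230:430]; cv2.imwrite("pics/s1c.png",cv2.resize(im,None,fx=3.7,fy=3.7,interpolation=cv2.INTER_CUBIC))
E
```

```text
0.9206768554382802 0.35829999999999984
[63.75  0.08 59.88] [ 0.35 -0.04 -1.11]
[63.61  0.14 39.38] [ 0.04 -0.56 -0.1 ] [-0.11  0.07  0.04]
[64.43 -0.32 30.11] [ 0.48 -0.85  4.36] [-0.26 -0.2  -0.03]
[66.03 -0.63 19.04] [2.78 1.49 8.62] [ 0.26 -0.76  0.02]
0.9175350738867424 13.725
```

View pics/s1c.png

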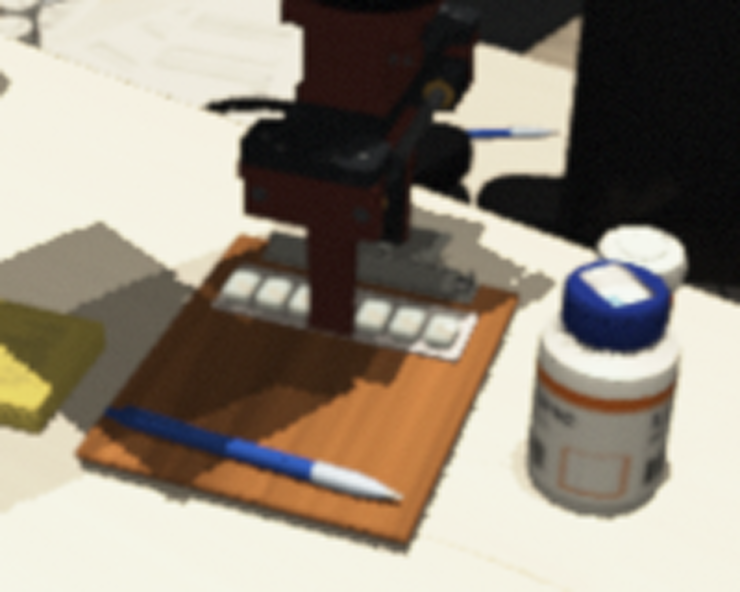

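```bash
python3 - <<'E'
from h import *
np.set_printoptions(precision=2,suppress=True)
e=np.array([np.cos(PSI),np.sin(PSI),0])
def st(t):
    F=np.array(manip.get_ft_force()); print(t,wb(manip.get_tcp_pos()),"Fb",F@e,"Fz",F[2],round(manip.get_grip_width(),3),round(manip.get_time(),2)); return F@e
manip.movel(bw(64,0,16.8),v=.03); st("down")
manip.wait(.2); st("down")
for x in (70,76,81): manip.movel(bw(x,0,16.8),v=.04); st(x)
E
```

```text
down [66.02 -0.63 18.14] Fb 2.9573471629315735 Fz 8.627519216040517 0.924 14.03
down [65.98 -0.6  18.18] Fb 1.4466027900885343 Fz 8.684878256727853 0.923 14.22
70 [69.98  0.02 17.42] Fb -1.8530019218283162 Fz 7.488026585076589 0.918 14.53
76 [75.61  0.27 17.14] Fb -0.9631092052410457 Fz 6.450188307693404 0.918 14.82
81 [80.54  0.33 17.  ] Fb -1.2509986791131775 Fz 4.831211766004562 0.922 15.1
```

```bash
python3 - <<'E'
from h import *
np.set_printoptions(precision=2,suppress=True)
e=np.array([np.cos(PSI),np.sin(PSI),0])
def st(t):
    F=np.array(manip.get_ft_force()); print(t,wb(manip.get_tcp_pos()),"Fb",round(F@e,2),"Fz",round(F[2],2),round(manip.get_grip_width(),3),round(manip.get_time(),2)); return F@e
x=81
while x<91:
    x+=1; manip.movel(bw(x,0,17.3),v=.03); manip.wait(.1)
    if st(x)<-5: break
wshot("w4"); save("scene","s2")
E
```

```text
82 [81.1   0.39 17.4 ] Fb -1.36 Fz 5.22 0.92 15.45
83 [81.89  0.44 17.32] Fb -3.19 Fz 5.6 0.92 15.8
84 [82.81  0.46 17.3 ] Fb -3.25 Fz 5.2 0.92 16.15
85 [83.78  0.47 17.22] Fb -4.24 Fz 4.63 0.918 16.5
86 [84.78  0.48 17.2 ] Fb -4.42 Fz 5.9 0.92 16.85
87 [84.86  0.49 17.1 ] Fb -6.28 Fz 7.68 0.926 17.2
```

View pics/w4.png

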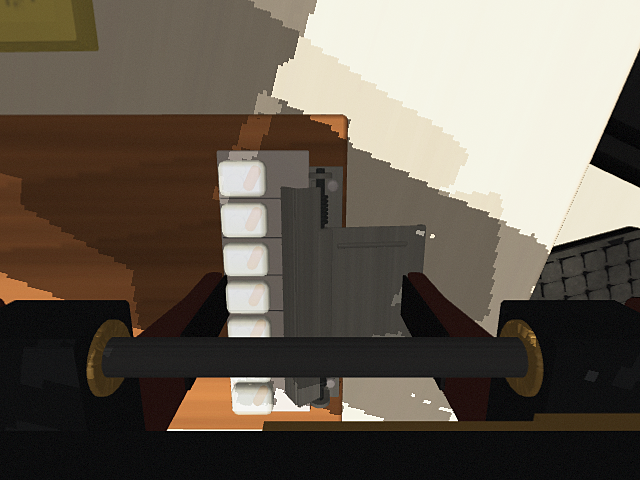

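```bash
python3 - <<'E'
from h import *
im=cv2.imread("pics/w4.png")
P=lambda px,z:[wb(p).round(1)[:2].tolist() for p in w_at_z("w4.npz",px,z)]
print("strip",P([[217,151],[309,151]],.0155),"board corner",P([[347,116]],.012))
cv2.imwrite("pics/w4c.png",cv2.resize(im[100:430,190:450],None,fx=1.8,fy=1.8,interpolation=cv2.INTER_CUBIC))
E
```

```text
strip [[43.6, 64.5], [82.9, 64.5]] board corner [[99.1, 79.0]]
```

View pics/w4c.png

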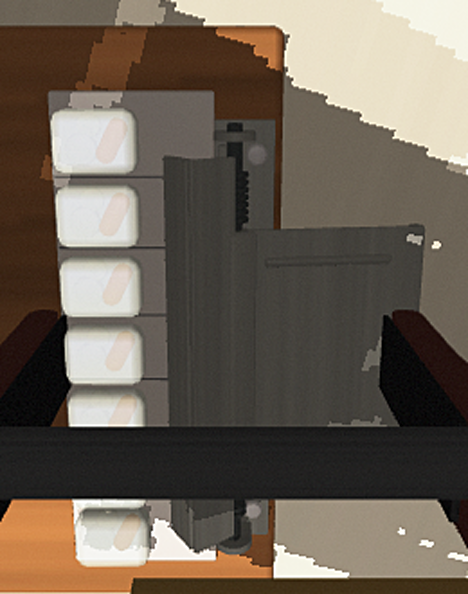

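```bash
python3 - <<'E'
from h import *
np.set_printoptions(precision=2,suppress=True)
e=np.array([np.cos(PSI),np.sin(PSI),0])
def st(t):
    F=np.array(manip.get_ft_force()); print(t,wb(manip.get_tcp_pos()),"Fb",round(F@e,2),"Fz",round(F[2],2),round(manip.get_time(),2))
manip.movel(bw(89.5,0,17.3),v=.03); manip.wait(.3); st("push")
wshot("w5")
P=lambda px,z:[wb(p).round(1)[:2].tolist() for p in w_at_z("w5.npz",px,z)]
print("far edge",P([[309,151],[309.5,410]],.0155),"board corner",P([[347,116]],.012))
for x in (86,84,83):
    manip.movel(bw(x,0,17.3),v=.03); manip.wait(.1); st(x)
    if wb(manip.get_tcp_pos())[0]<84.1: break
E
```

```text
push [85.22  0.67 16.92] Fb -12.56 Fz 11.26 17.85
far edge [[83.2, 64.7], [83.1, -63.2]] board corner [[99.4, 79.2]]
86 [84.86  0.37 17.21] Fb -5.74 Fz 7.14 18.27
84 [84.6   0.04 17.48] Fb 0.84 Fz 4.79 18.62
83 [83.84 -0.31 17.59] Fb 3.94 Fz 4.25 18.97
```

```bash
python3 - <<'E'
from h import *
np.set_printoptions(precision=2,suppress=True)
for z in (24,36): manip.movel(bw(82.8,0,z),v=.03); print(wb(manip.get_tcp_pos()),manip.get_ft_force())
manip.movel(bw(82.8,0,70),v=.1); print(manip.get_ft_force(),manip.get_time())
manip.move_pose(bw(70,-65,130),quat(PSI)); manip.wait(.2)
wshot("w6"); print(manip.get_ft_force(),manip.get_time())
E
```

```text
[82.7  -0.23 24.23] [ 3.03 -0.1   3.41]
[82.24  0.31 35.78] [-0.64 -0.02  0.07]
[-1.24 -0.51 -0.22] 20.3833
[-0.81  0.64  0.64] 21.0833
```

View pics/w6.png

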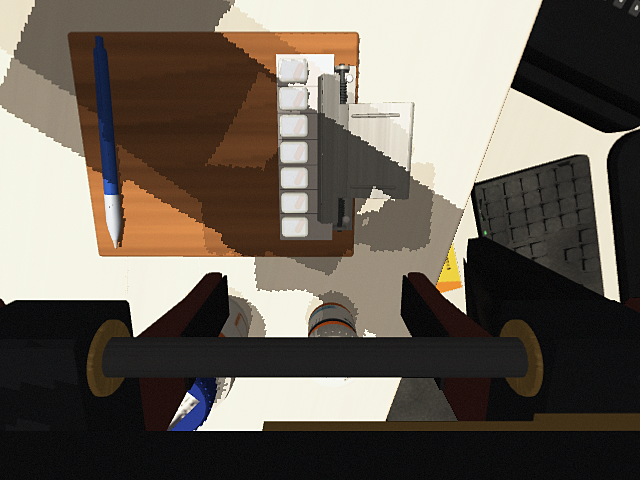

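The strip lies square under the closed jaw, with corners near (276,54), (334,54), (333,239), (280,239). I'll check those numbers against the board before handing in.

```bash
python3 - <<'E'
from h import *
strip_fit("w6.npz",[[334,54],[333,239],[280,239.5],[276,54]])
print([wb(p).round(1) for p in w_at_z("w6.npz",[[68,32],[358.5,32],[354,256],[100,256]],.012)])
E
```

```text
corners [[82.6, 64.4], [83.6, -64.2], [43.3, -64.7], [43.3, 64.4]] sizes [np.float64(39.3), np.float64(128.6), np.float64(40.3), np.float64(129.1)]
centre [63.2 -0. ] yaw 0.008 0.0
[array([-97.8,  78.9,  12. ]), array([99.1, 78.9, 12. ]), array([100.3, -78.6,  12. ]), array([-97.5, -78.9,  12. ])]
```

```bash
python3 -c "
from h import *
print(manip.job_done(),manip.get_time())"
```

```text
the job is handed in; nothing more can be done
the job is handed in; nothing more can be done
```

The strip is clipped on the check board, home against the stop, square and centred to within about 1 mm by camera. The lever is released, the arm is clear, and the job was handed in at about 21 s; I squared and centred the strip with a few light pushes before pressing the lever.

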